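# Load the curing hood and count the figure in

### The arm

A 7-joint arm with a two-finger parallel gripper is mounted at the origin on the work surface. World frame = base frame: x ahead of the robot, y to its left, z up, the work surface at z = 0. Lengths are in m, angles in rad, forces in N, time in s.
With the tool pointing down it reaches from about 0.4 to 0.875 m from the base axis. Payload 19.3 kg.
Tool frame: the origin (TCP) lies at the very end of the fingers, on their centre line; the grasp point (between the pads) lies 19 mm behind it; z points along the fingers, y is the line along which they close (so a half turn about z gives the same grasp; the last joint's range is limited). The gripper opens to 85 mm and grips with 20 to 120 N. Pads are 22 mm wide; open, the fingers measure 114 mm over their backs; the gripper's body (76 mm by 85 mm) begins 54 mm behind the grasp point. The pads swing forward as they close: fully open they stand 13 mm farther back than shut.
Start: joints at [-1.362, 0.521, -0.036, 1.599, 0.021, 1.021, -0.113], TCP at [0.172, 0.601, 0.231] pointing down, gripper open.
Joint ranges: [-2.91, 2.91], [-0.3, 2.13], [-1.5, 1.42], [0.17, 2.43], [-1.26, 4.41], [0.16, 1.93], [-2.52, 2.52]. Speed limits (rad/s): [1.89, 1.89, 2.39, 2.39, 3.01, 3.01, 3.01].

### API

Orientations are given as [roll, pitch, yaw] about the fixed x, y, z axes, in that order (R = Rz(yaw) Ry(pitch) Rx(roll)).
In Python, from workcell import monitor, optics, workorder gives the robot as it stands.
- The arm moves only by the tool apply_moves, never from a script. Its arguments are lists of equal length, an entry for each row: "linear": the shift along the tool's x, y, z each as a share of 0.1 m, from -1 to 1, a list of three; "delta_rot": the turn, a rotation vector about the tool's x, y, z each as a share of 120 degrees, from -1 to 1, a list of three. A call has exactly 5 rows; each row is the pose to reach, as a shift and turn from the pose commanded when the call began, along the tool's axes at that moment; what a row does not reach only later rows make up. A row lasts 1/12 s, in which the tool goes at most 41.7 mm and 7.16 degrees, less where a joint would pass 70% of its speed; a pose out of reach is approached as far as the arm can. A call with a number of a shift or a turn outside -1 to 1 is refused whole. A call with a gripper value outside its range is refused whole. "gripper" is the opening, from -1 (shut) to 1 (fully open), set as the call begins (left out, the last holds). The fingers move at their own pace and stop on an object; "force" is the grip in N (left out, the last holds). Time passes only in rows, so rows that repeat a pose let the fingers close, or fill a call up. It gives the time, the measured TCP pose, the force, the opening and the grip force at its end, in the units of the state.
- monitor.observe(): the state, without advancing time (a new reading comes with each control period).
- optics.grab_frame(name): name is "side" or "top" or "wrist"; returns (picture, depth): 480x640x3 uint8, red, green, blue; 480x640 float32, m along the optical axis (not along the pixel's ray), 0 where there is no reading.
- optics.camera_info(name): a dict with "fx", "fy", "cx", "cy" (pixels), "D" ([k1, k2, p1, p2, k3] as OpenCV has them; the pictures are not rectified), "rvec" (rotation vector, rad) and "tvec" (3), from world to camera coordinates, as OpenCV has them; the wrist camera has in their place "T_tool_cam" (4x4, takes a point from camera to tool coordinates, whose origin is the TCP and whose axes are the flange's). Camera axes: x right, y down, z forward; pixel columns grow to the right and rows downward; lengths in m; the calibration is good to about 2 mm. A picture is of the moment at which its call begins: read the wrist's pose just before it. camera_info takes no time and is no camera call.
- workorder.job_done(): hands the job in; it is judged then, once.
The state is a dict: "clock": time; "qpos": joint angles; "qd": joint speeds; "joint_efforts": joint torques, N m; "position": TCP position; "tool_rot": TCP orientation; "force": force on the tool from outside, world axes, zero at the start; "moment": the same for the moment, N m; "grip_width": finger opening in m; "finger_force": force on a finger pad.
Only numpy, scipy, OpenCV 4.12 (cv2) and the standard library are available. Lean on these libraries where they do the work, as an engineer would, in place of code of your own. Each camera call takes 0.05 s, during which the arm holds its last target. There are 200 camera calls.

### The job

Pull the sledge of the curing hood out of the hood until it meets its front stop, and stand the upright vinyl figure flat in the middle of the sledge's tray without dropping it. Push the sledge fully home under the hood with the figure still standing on it, then swing the counter's sprung lever all the way to its stop and let it spring back. Leave the crawling figure, bottle, jar, tape and brush where they are.

Things in the scene. Friction and masses are not known exactly. Their poses are not given: they have to be found in the camera images.
- hood: Curing hood on four posts, fixed. Origin: on the table under the middle of its front lip; x points into the hood (mostly to the robot's right), z up. Roof (clear visor, then lamp box) x 0 to 220 mm, y +-172, underside z 184, top 196 at the lip, 240 at the lamp. Posts 30 x 14 at x 30 and 205, y +-165. Base board with rails 130 wide, 22 high, x -280 to 220, on which the sledge runs.
- sledge (a joint): Position of the sledge on its rails in m: 0 = fully home at the rear stop under the hood, 0.2 = drawn fully out (along the hood's -x) at the front stop. Slides with about 3 N of friction and stays where left.
- sledge_grip (a point): Where to hold the sledge's handle: a black bar 18 mm wide (y), 20 thick, 80 long, leaning 38 degrees from vertical away from the hood (to hood -x). Point on its axis 55 mm from the root, 25 below the top end, 73 above the table; axes as the hood's. With the sledge home it is 9 mm inside the roof's front lip, so the tool must lean back like the handle (30 to 45 degrees).
- tray (a point): Centre of the floor of the tray on the sledge, 32 mm above the table, axes as the hood's. Inside 112 mm square, bounded by a steel rim 8 mm high and 4 mm thick. It lies 113 mm behind (hood +x of) the grip point; under the roof unless the sledge is out.
- figure: Dark green vinyl dinosaur standing upright on two feet, the loose thing to load, about 0.16 kg. Origin: underside of its feet, middle; z up, it faces its -x. 110 mm high; feet cover x +-30, y +-28 mm; trunk 40 mm (x) by 44 mm (y), z 20 to 80 mm, with flat sides in y to grip; head 34 mm wide, z 76 to 110 mm; a raised tail reaches to x = +64 mm, z 26 to 74 mm. It may face any way in the tray.
- counter: Grey counter, fixed, 85 mm square block 46 mm high with a steel disc on top to 52 mm; its lever side faces the robot. Origin: underside centre, z up.
- lever_pivot (a point): Vertical axis of the counter's lever, 53 mm above the table.
- lever_post (a point): Middle of the exposed part of the upright black post at the lever's free end: 16 mm diameter, its top 115 mm above the table, this point 95 mm above the table and 75 mm from the pivot axis. The flat steel arm below it has its top 61 mm above the table.
- lever (a joint): Angle of the lever in rad: 0 at rest, 0.9 at its stop; it grows anticlockwise seen from above. A spring returns it (about 2 N at the post at rest, 5 N at the stop).
- crawler: Bystander: dark green crawling vinyl figure on four legs, 125 mm long (x), 52 mm wide, 61 mm high. Origin: underside centre.
- bottle: Bystander: white squeeze bottle, 54 mm diameter, 150 mm high. Origin: underside centre.
- jar: Bystander: glass jar, 60 mm diameter, 70 mm high. Origin: underside centre.
- tape: Bystander: roll of masking tape lying flat, 96 mm diameter, 25 mm high. Origin: underside centre.
- brush: Bystander: brush lying flat, 140 mm long. Origin: underside centre.
Not all that is in view belongs to the job. Leave any blue or orange look-alike of the counter alone.

How it is judged:
On the way, in this order (a step that is already met when the one before it is completed fails the run):
1. the sledge is drawn out to its front stop (joint above 0.192) (value of joint sledge above 0.192 m), for 0.2 s.
2. the figure stands flat inside the tray and is let go, with the sledge still out (joint above 0.15) (x of figure in the frame of tray between -0.03 and 0.03 m and y of figure in the frame of tray between -0.03 and 0.03 m and z of figure in the frame of tray between -0.005 and 0.006 m and angle between figure's own z axis and vertical below 0.12 rad and contact force between the fingers and figure below 0.1 N and value of joint sledge above 0.15 m), for 0.2 s.
3. the sledge is fully home (joint below 0.006) with the figure standing in the tray (value of joint sledge below 0.006 m and x of figure in the frame of tray between -0.03 and 0.03 m and y of figure in the frame of tray between -0.03 and 0.03 m and z of figure in the frame of tray between -0.005 and 0.006 m and angle between figure's own z axis and vertical below 0.12 rad), for 0.2 s.
4. the lever is swung to its stop (above 0.82 rad), the sledge still home (value of joint lever above 0.82 rad and value of joint sledge below 0.006 m), for 0.05 s.
At the end, for the whole second after the job is handed in: The sledge is home within 6 mm of its rear stop; the figure stands upright (within 7 degrees) and still, flat on the tray's floor, its origin within 30 mm of the tray's centre along each tray axis; the lever is back within 0.08 rad of rest (all of step 3 and value of joint lever below 0.08 rad and linear speed of figure below 0.02 m/s); the robot touches nothing.
It fails at once if the crawling figure, bottle, jar, tape or brush is moved more than 30 mm (distance of any of crawler, bottle, jar, tape, brush from where it was at the start of the episode above 0.03 m).
It fails at once if the figure is dropped from more than about 2 cm or flung (faster than 0.6 m/s out of the fingers) (linear speed of figure above 0.6 m/s and contact force between the fingers and figure below 0.1 N).
It also fails if it takes over 72 s, if anything falls off the work surface, if the arm or the gripper's body presses on something with over 40 N, if the wrist force passes 120 N, or if a joint passes its speed limit or range.

## Working session

There is one attempt and no reset: what is moved stays moved. The work goes in short steps, Python scripts to look and compute and a tool call to move; the robot and the scene stay as the last step left them, time stands still between calls to the robot, and variables do not carry over. Pictures are saved under pics/ and viewed, at most 10 in all, crops included, and the job is handed in when it is done.

Besides the shell and the picture viewer there is one more tool, called after "Request:" as name(argument=value, ...) on one line, values as JSON. apply_moves: Moves the arm, as the interface text tells. Its arguments: {"type":"object","properties":{"linear":{"type":"array"},"delta_rot":{"type":"array"},"gripper":{"type":"number"},"force":{"type":"number"}},"required":["linear","delta_rot"]}

```bash
mkdir -p pics; ls
cat > h.py <<'E'
import numpy as np, cv2
from workcell import monitor, optics, workorder
from scipy.spatial.transform import Rotation as R
def load(n): 
    d=np.load(f'{n}.npz',allow_pickle=True); return d['p'],d['d'],d['i'].item()
def snap(n,tag):
    i=optics.camera_info(n); p,d=optics.grab_frame(n); np.savez(tag,p=p,d=d,i=i); cv2.imwrite(f'pics/{tag}.png',p[:,:,::-1]); return p,d,i
def cloud(d,i):
    h,w=d.shape; u,v=np.meshgrid(np.arange(w),np.arange(h))
    K=np.array([[i['fx'],0,i['cx']],[0,i['fy'],i['cy']],[0,0,1.]])
    n=cv2.undistortPoints(np.stack([u,v],-1).reshape(-1,1,2).astype(float),K,np.array(i['D'],float)).reshape(h,w,2)
    c=np.dstack([n*d[...,None],d]).reshape(-1,3)
    Rm=R.from_rotvec(np.ravel(i['rvec'])).as_matrix()
    W=((c-np.ravel(i['tvec']))@Rm).reshape(h,w,3); W[d==0]=np.nan
    return W
E
python3 - <<'E'
from h import *
print(monitor.observe())
a,_,i=snap('top','top0'); b,_,j=snap('side','side0'); print(i,j)
E
```

```text
pics
{'clock': 0.0, 'qpos': array([-1.36219741,  0.5220317 , -0.03631211,  1.59998913,  0.02120741,
        1.0211059 , -0.11282047]), 'qd': array([ 0.00109942, -0.00135761,  0.00078335, -0.00025885, -0.00077285,
       -0.00200839, -0.00167773]), 'joint_efforts': array([ 1.54035615e-04, -9.27130008e+01,  1.98020071e+00, -3.69907236e+01,
        1.80138083e-02,  8.55238759e-03,  6.61915919e-05]), 'position': array([0.17195488, 0.60053298, 0.23072164]), 'tool_rot': array([-3.14044774e+00,  9.59030183e-05,  2.86275363e+00]), 'force': array([ 1.04976243,  0.56731099, -1.18755778]), 'moment': array([-0.00379605, -0.00360726, -0.0023227 ]), 'finger_force': 0.0, 'grip_width': 0.08519810577002791}
{'fx': 454.3141112764624, 'fy': 454.3141112764624, 'cx': 331.019183746678, 'cy': 245.15011511807012, 'D': array([0.01877403, 0.        , 0.        , 0.        , 0.        ]), 'rvec': array([ 2.08707069, -2.13104445,  0.19182761]), 'tvec': array([0.1330986 , 0.51813329, 0.97564265])} {'fx': 624.655627361023, 'fy': 624.655627361023, 'cx': 327.7106387650421, 'cy': 247.69852090494916, 'D': array([-0.00764182,  0.        ,  0.        ,  0.        ,  0.        ]), 'rvec': array([ 1.94820323, -1.40677683,  0.60247438]), 'tvec': array([-0.05362947,  0.41918957,  1.30522514])}
```

View pics/top0.png

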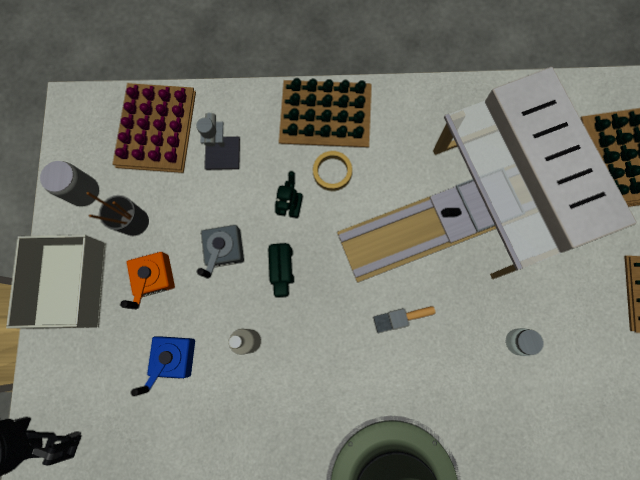

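View pics/side0.png

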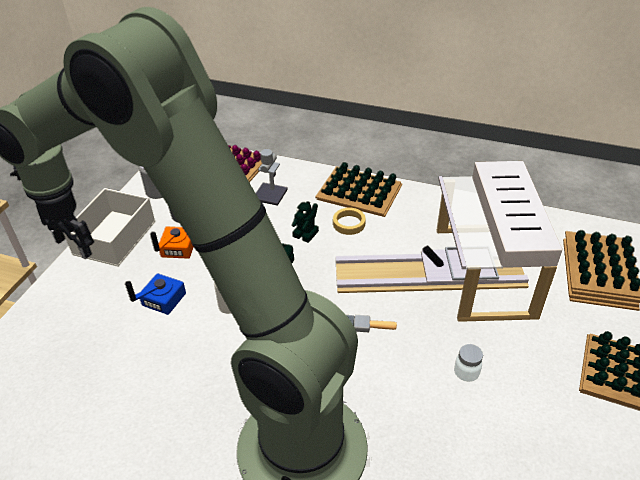

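Top view: the figure is at about (288,197), crawler (280,270), grey counter (221,245) with its post at (205,271), sledge handle (452,212), tape (332,170), brush (403,318), bottle (243,341) and jar (524,342). The hood's board front end runs (339,233)-(357,280). The side view agrees.

Run:
```python
from h import *
p,d,i=load('top0.npz'); W=cloud(d,i); hsv=cv2.cvtColor(p,cv2.COLOR_RGB2HSV)
np.set_printoptions(precision=4,suppress=True)
def at(u,v): return W[v,u]
print('table',at(400,380),at(200,200),'post',at(203,271))
def box(u0,v0,u1,v1):
    m=np.zeros(d.shape,bool); m[v0:v1,u0:u1]=True; return m
def rect(m,name):
    P=W[m]; P=P[~np.isnan(P[:,0])]; r=cv2.minAreaRect((P[:,:2]*1000).astype(np.float32)); print(name,len(P),'rect',r,'mean',P.mean(0),'zmin/max',P[:,2].min(),P[:,2].max()); return P
dark=(hsv[...,2]<90)
fig=box(268,165,308,222)&dark&(W[...,2]>0.008)
P=rect(fig,'fig')
for a,b in ((.082,.12),(.06,.08),(.04,.06),(.005,.035)): 
    m=fig&(W[...,2]>a)&(W[...,2]<b)
    if m.sum()>3: rect(m,f'fig z{a}-{b}')
rect(box(262,236,298,302)&dark&(W[...,2]>0.008),'crawler')
rect(box(195,215,250,285)&(W[...,2]>0.043)&(W[...,2]<0.049),'counter top')
rect(box(195,215,250,285)&(W[...,2]>0.0495)&(W[...,2]<0.0565)&(hsv[...,2]>60),'disc')
rect(box(190,250,216,285)&(W[...,2]>0.105),'post')
rect(box(190,250,216,285)&(W[...,2]>0.066),'post+')
rect(box(430,195,475,225)&(hsv[...,2]<60)&(W[...,2]>0.03),'handle')
rail=box(330,170,520,285)&(W[...,2]>0.015)&(W[...,2]<0.028)
rect(rail,'rail')
lip=box(440,110,530,275)&(W[...,2]>0.18)&(W[...,2]<0.203)
rect(lip,'lip')
rect(box(430,60,640,275)&(W[...,2]>0.225)&(W[...,2]<0.26),'lamp')
tray=box(430,170,520,245)&(W[...,2]>0.029)&(W[...,2]<0.045); rect(tray,'sledge')
np.savez('m',W=W)
v=p[150:225,265:312]; big=cv2.resize(v,None,fx=8,fy=8,interpolation=cv2.INTER_NEAREST)[:,:,::-1]
big=np.clip(big.astype(float)*2.5,0,255).astype(np.uint8)
v2=cv2.resize(np.clip(p[210:290,190:255].astype(float)*1.5,0,255).astype(np.uint8)[:,:,::-1],(400,500))
c=np.zeros((600,800,3),np.uint8); c[:600,:376]=big; c[:500,400:]=v2; cv2.imwrite('pics/crop0.png',c)
```

```text
Traceback (most recent call last):
  File "h.py", line 5, in load
    d=np.load(f'{n}.npz',allow_pickle=True); return d['p'],d['d'],d['i'].item()
FileNotFoundError: [Errno 2] No such file or directory: 'top0.npz.npz'
```

```bash
cat > m.py <<'E'
from h import *
p,d,i=load('top0'); W=cloud(d,i); hsv=cv2.cvtColor(p,cv2.COLOR_RGB2HSV)
np.set_printoptions(precision=4,suppress=True)
def at(u,v): return W[v,u]
print('table',at(400,380),at(200,200),'post',at(203,271))
def box(u0,v0,u1,v1):
    m=np.zeros(d.shape,bool); m[v0:v1,u0:u1]=True; return m
def rect(m,name):
    P=W[m]; P=P[~np.isnan(P[:,0])]
    if len(P)<4: print(name,'none'); return
    r=cv2.minAreaRect((P[:,:2]*1000).astype(np.float32)); print(name,len(P),'c',np.round(r[0],1),'sz',np.round(r[1],1),'ang',round(r[2],1),'mean',P.mean(0),'z',P[:,2].min(),P[:,2].max()); return P
dark=(hsv[...,2]<90)
fig=box(268,165,308,222)&dark&(W[...,2]>0.008)
P=rect(fig,'fig')
for a,b in ((.082,.12),(.06,.08),(.04,.06),(.005,.035)): rect(fig&(W[...,2]>a)&(W[...,2]<b),f'fig z{a}-{b}')
rect(box(262,236,298,302)&dark&(W[...,2]>0.008),'crawler')
rect(box(195,215,250,285)&(W[...,2]>0.043)&(W[...,2]<0.049),'counter top')
rect(box(195,215,250,285)&(W[...,2]>0.0495)&(W[...,2]<0.0565)&(hsv[...,2]>60),'disc')
rect(box(190,250,216,285)&(W[...,2]>0.105),'post')
rect(box(190,250,216,285)&(W[...,2]>0.066),'post+')
rect(box(430,195,475,225)&(hsv[...,2]<60)&(W[...,2]>0.03),'handle')
rect(box(330,170,520,285)&(W[...,2]>0.015)&(W[...,2]<0.028),'rail')
rect(box(440,110,530,275)&(W[...,2]>0.18)&(W[...,2]<0.203),'lip')
rect(box(430,60,640,275)&(W[...,2]>0.225)&(W[...,2]<0.26),'lamp')
rect(box(430,170,520,245)&(W[...,2]>0.029)&(W[...,2]<0.045),'sledge')
v=p[150:225,265:312]; big=cv2.resize(v,None,fx=8,fy=8,interpolation=cv2.INTER_NEAREST)[:,:,::-1]
big=np.clip(big.astype(float)*2.5,0,255).astype(np.uint8)
v2=cv2.resize(np.clip(p[210:290,190:255].astype(float)*1.5,0,255).astype(np.uint8)[:,:,::-1],(400,500))
c=np.zeros((600,800,3),np.uint8); c[:600,:376]=big; c[:500,400:]=v2; cv2.imwrite('pics/crop0.png',c)
E
python3 m.py
```

```text
table [ 0.2202 -0.0255 -0.0003] [ 0.6519  0.4415 -0.0023] post [0.4595 0.3936 0.1107]
fig 790 c [643.1 217. ] sz [ 51.8 101. ] ang 77.6 mean [0.6276 0.2165 0.0731] z 0.008539772884805745 0.1121623983979841
fig z0.082-0.12 370 c [627.9 222.1] sz [34.4 64.6] ang 78.2 mean [0.6221 0.2225 0.1015] z 0.0823624369392493 0.1121623983979841
fig z0.06-0.08 174 c [644.8 220.2] sz [46.8 99. ] ang 80.2 mean [0.6364 0.212  0.0688] z 0.0602176576905118 0.07890596985056693
fig z0.04-0.06 101 c [635.1 214. ] sz [41.9 92.7] ang 69.4 mean [0.6414 0.215  0.0525] z 0.04025724086790282 0.0599985909419947
fig z0.005-0.035 139 c [618.9 209.8] sz [41.1 74.4] ang 42.9 mean [0.621  0.2078 0.0197] z 0.008539772884805745 0.03479062807017354
crawler 1137 c [468.7 237.9] sz [123.5  52.9] ang 2.8 mean [0.4712 0.2376 0.051 ] z 0.018159141718180463 0.06520409997845009
counter top 574 c [529.9 376.8] sz [83.2 83.1] ang 8.6 mean [0.5314 0.3748 0.0453] z 0.04301153519856217 0.04899814915958027
disc 262 c [516.9 387.6] sz [ 56.8 123.2] ang 53.9 mean [0.5293 0.3756 0.0516] z 0.049507884100642906 0.05632006242810992
post 5
[... 163 characters left out ...]
an [0.4574 0.3972 0.1006] z 0.06687705079432621 0.11796300312455278
handle 167 c [ 589.7 -159. ] sz [74.8 75.8] ang 19.9 mean [ 0.5859 -0.1488  0.075 ] z 0.03234948136574956 0.0983264305300624
rail 1911 c [577.2 -66.4] sz [382.9 259.6] ang 88.4 mean [ 0.556  -0.0276  0.0213] z 0.015037749850907849 0.027989725297072637
lip 6752 c [ 613.8 -218. ] sz [345.   93.2] ang 19.7 mean [ 0.6239 -0.2099  0.191 ] z 0.18168019524929477 0.20299800685099734
lamp 12476 c [ 650.5 -320. ] sz [345. 134.] ang 20.2 mean [ 0.6426 -0.3193  0.239 ] z 0.22504703137778256 0.2448755129143781
sledge 1932 c [ 600.  -183.6] sz [120.  111.2] ang 20.6 mean [ 0.6003 -0.1861  0.0323] z 0.029001918496620257 0.04476098727619205
```

View pics/crop0.png

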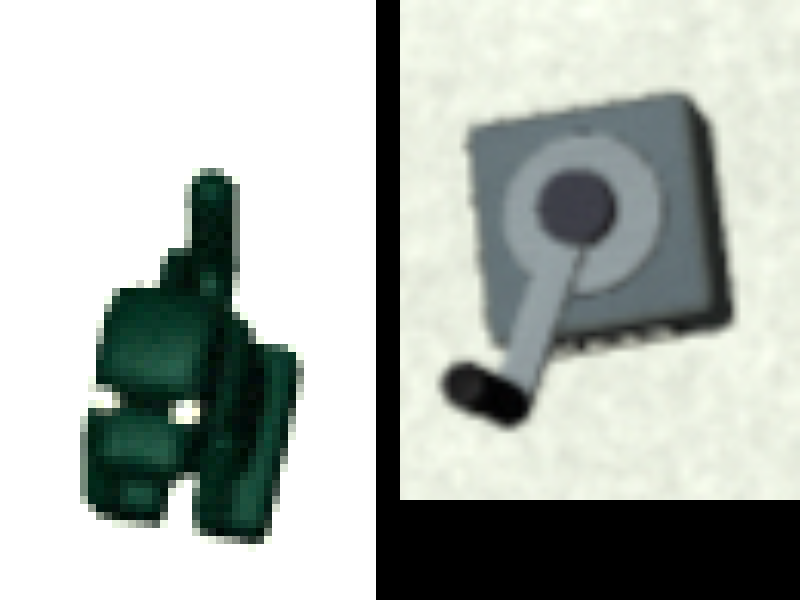

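The crop shows the figure's tail pointing up (world +x). The counter's pivot knob is at about (219,243) in the full picture, and the post's top is at about (203,271).

```bash
cat > plan.py <<'E'
from h import *
np.set_printoptions(precision=3,suppress=True)
HY=np.deg2rad(-70.0); HO=np.array([.598,-.1753,0]); H=R.from_euler('z',HY).as_matrix()
def hood(x,y,z): return HO+H@np.array([x,y,z])
def toolR(zdir,ydir):
    z=np.array(zdir,float); z/=np.linalg.norm(z); y=np.array(ydir,float); y-=z*(y@z); y/=np.linalg.norm(y)
    return np.column_stack([np.cross(y,z),y,z])
def cur():
    s=monitor.observe(); return np.array(s['position']),R.from_euler('xyz',s['tool_rot']).as_matrix()
def plan(p0,R0,way,dmax=.095,rmax=32):
    """way: list of (pos,R); prints one final row per call"""
    for p1,R1 in way:
        D=R.from_matrix(R0.T@R1).as_rotvec(); dist=p1-p0
        n=max(1,int(np.ceil(np.linalg.norm(dist)/dmax)),int(np.ceil(np.rad2deg(np.linalg.norm(D))/rmax)))
        a=p0;A=R0
        for k in range(1,n+1):
            b=p0+dist*k/n; B=R0@R.from_rotvec(D*k/n).as_matrix()
            l=A.T@(b-a)/.1; r=np.rad2deg(R.from_matrix(A.T@B).as_rotvec())/120
            l=np.round(l,2); r=np.round(r,3); print('  lin',l.tolist(),'rot',r.tolist())
            a=a+A@l*.1; A=A@R.from_rotvec(np.deg2rad(r*120)).as_matrix()
        p0,R0=a,A; print(' -> ',p0, R.from_matrix(R0).as_euler('xyz'))
    return p0,R0
L=np.deg2rad(38); RH=toolR(H@[np.sin(L),0,-np.cos(L)],H@[0,1,0])
def gripTCP(s,back=0,dz=0): # sledge joint s
    return hood(.009-s,0,.073+dz)+RH[:,2]*(.019-back)
E
python3 - <<'E'
from plan import *
p,d,i=load('top0'); W=cloud(d,i); v=cv2.cvtColor(p,cv2.COLOR_RGB2HSV)[...,2]
m=np.zeros(d.shape,bool); m[198:224,435:470]=1
P=W[m&(v<60)&(W[...,2]>.045)&(W[...,2]<.11)]; Q=(P-HO)@H
for a in np.arange(.045,.11,.01):
    q=Q[(Q[:,2]>a)&(Q[:,2]<a+.01)]
    if len(q): print('handle',a,len(q),q.min(0),q.max(0))
F=R.from_euler('z',-12,degrees=True).as_matrix()
m=np.zeros(d.shape,bool); m[165:222,268:308]=1
P=W[m&(v<90)&(W[...,2]>.01)]; Q=(P-[.630,.2205,0])@F
for a in np.arange(.01,.12,.02):
    q=Q[(Q[:,2]>a)&(Q[:,2]<a+.02)]
    if len(q): print('fig',a,len(q),q.min(0),q.max(0))
print('pivot',W[243,219],W[241:246,217:222].reshape(-1,3).mean(0))
D=R.from_euler('xyz',[np.pi,0,2.863]).as_matrix()
pp,rr=cur()
plan(pp,rr,[(np.array([.46,.33,.25]),rr),(gripTCP(0,.12),RH)])
E
```

```text
handle 0.045 14 [-0.014 -0.01   0.045] [-0.001  0.007  0.055]
handle 0.055 18 [-0.026 -0.01   0.056] [-0.009  0.006  0.064]
handle 0.065 23 [-0.036 -0.01   0.065] [-0.018  0.007  0.075]
handle 0.07500000000000001 19 [-0.055 -0.01   0.076] [-0.025  0.006  0.085]
handle 0.085 64 [-0.056 -0.01   0.085] [-0.034  0.008  0.095]
handle 0.095 11 [-0.046 -0.008  0.095] [-0.041  0.006  0.098]
fig 0.01 130 [-0.028 -0.027  0.01 ] [0.032 0.023 0.03 ]
fig 0.03 43 [-0.015 -0.021  0.031] [0.046 0.009 0.05 ]
fig 0.049999999999999996 167 [-0.037 -0.022  0.05 ] [0.064 0.025 0.07 ]
fig 0.06999999999999999 102 [-0.035 -0.02   0.07 ] [0.064 0.022 0.09 ]
fig 0.08999999999999998 327 [-0.035 -0.016  0.09 ] [0.03  0.018 0.11 ]
fig 0.10999999999999997 18 [-0.01 -0.01  0.11] [0.012 0.013 0.112]
pivot [0.53  0.375 0.062] [0.529 0.374 0.063]
  lin [-0.7, -0.36, -0.04] rot [0.0, 0.0, 0.0]
  lin [-0.71, -0.36, -0.04] rot [0.0, 0.0, 0.0]
  lin [-0.7, -0.37, -0.03] rot [0.0, 0.0, 0.0]
  lin [-0.7, -0.36, -0.04] rot [0.0, 0.0, 0.0]
  lin [-0.7, -0.36, -0.04] rot [0.0, 0.0, 0.0]
 ->  [0.46 0.33 0.25] [-3.141  0.     2.863]
  lin [-0.4, -0.67, 0.16] rot [0.025, -0.049, 0.072]
  lin [-0.48, -0.6, 0.25] rot [0.025, -0.048, 0.072]
  lin [-0.53, -0.51, 0.32] rot [0.024, -0.049, 0.073]
  lin [-0.57, -0.4, 0.4] rot [0.025, -0.049, 0.072]
  lin [-0.57, -0.3, 0.47] rot [0.025, -0.049, 0.072]
  lin [-0.55, -0.18, 0.55] rot [0.025, -0.048, 0.072]
 ->  [ 0.58  -0.125  0.153] [-3.141  0.663  1.92 ]
```

The handle's top edges lie 42 mm further out than they would with the sledge home, so the sledge starts at about 0.042. The other sizes check out: the post is 75 mm from the pivot, and the figure's tail is at +64 mm with feet at ±30. Now moving.

Run:
```python
from plan import *
pp,rr=cur()
w=np.array([.46,.33,.25]); a,b=plan(pp,rr,[(w,rr)],dmax=.1)
g=gripTCP(.042,.11)
plan(a,b,[(g,RH)],dmax=.1,rmax=34)
print(g, gripTCP(.042))
```

```text
lin [-0.88, -0.45, -0.05] rot [0.0, 0.0, 0.0]
  lin [-0.88, -0.45, -0.05] rot [0.0, 0.0, 0.0]
  lin [-0.88, -0.46, -0.04] rot [0.0, 0.0, 0.0]
  lin [-0.87, -0.45, -0.05] rot [0.0, 0.0, 0.0]
 ->  [0.46 0.33 0.25] [-3.141  0.     2.863]
  lin [-0.44, -0.75, 0.21] rot [0.03, -0.058, 0.087]
  lin [-0.54, -0.65, 0.32] rot [0.029, -0.059, 0.086]
  lin [-0.59, -0.52, 0.42] rot [0.03, -0.058, 0.087]
  lin [-0.62, -0.38, 0.52] rot [0.03, -0.059, 0.087]
  lin [-0.6, -0.23, 0.62] rot [0.03, -0.058, 0.086]
 ->  [ 0.567 -0.091  0.144] [-3.14   0.663  1.921]
[ 0.568 -0.092  0.145] [ 0.591 -0.155  0.058]
```

Request:
apply_moves(linear=[[-0.14,-0.07,-0.01],[-0.28,-0.14,-0.02],[-0.42,-0.22,-0.02],[-0.56,-0.29,-0.03],[-0.7,-0.36,-0.04]], delta_rot=[[0,0,0],[0,0,0],[0,0,0],[0,0,0],[0,0,0]], gripper=1)

```text
clock: 0.52
position: [0.2311, 0.5454, 0.2354]
tool_rot: [-3.141, 0.0, 2.862]
force: [-0.1, 0.3, 0.5]
grip_width: 0.0856
finger_force: 0.0
```

Request:
apply_moves(linear=[[-0.2,-0.1,-0.01],[-0.4,-0.2,-0.02],[-0.6,-0.3,-0.02],[-0.8,-0.4,-0.03],[-1.0,-0.5,-0.04]], delta_rot=[[0,0,0],[0,0,0],[0,0,0],[0,0,0],[0,0,0]])

```text
clock: 0.93
position: [0.3133, 0.4696, 0.2396]
tool_rot: [3.141, 0.0, 2.862]
force: [-0.2, -0.2, -0.4]
grip_width: 0.0855
finger_force: 0.0
```

Request:
apply_moves(linear=[[-0.2,-0.1,-0.01],[-0.4,-0.2,-0.02],[-0.6,-0.3,-0.02],[-0.8,-0.4,-0.03],[-1.0,-0.5,-0.04]], delta_rot=[[0,0,0],[0,0,0],[0,0,0],[0,0,0],[0,0,0]])

```text
clock: 1.35
position: [0.3955, 0.3938, 0.2435]
tool_rot: [3.141, 0.0, 2.862]
force: [0.5, 0.0, 0.4]
grip_width: 0.0854
finger_force: 0.0
```

Request:
apply_moves(linear=[[-0.2,-0.1,-0.01],[-0.4,-0.2,-0.02],[-0.6,-0.3,-0.02],[-0.7,-0.4,-0.03],[-0.8,-0.42,-0.04]], delta_rot=[[0,0,0],[0,0,0],[0,0,0],[0,0,0],[0,0,0]])

```text
clock: 1.77
position: [0.4607, 0.3304, 0.2476]
tool_rot: [-3.141, 0.0, 2.86]
force: [-0.9, -0.5, 1.2]
grip_width: 0.0856
finger_force: 0.0
```

Request:
apply_moves(linear=[[-0.09,-0.15,0.04],[-0.18,-0.3,0.08],[-0.26,-0.45,0.12],[-0.35,-0.6,0.17],[-0.44,-0.75,0.21]], delta_rot=[[0.006,-0.012,0.017],[0.012,-0.023,0.035],[0.018,-0.035,0.052],[0.024,-0.046,0.07],[0.03,-0.058,0.087]])

```text
clock: 2.18
position: [0.4815, 0.2482, 0.2263]
tool_rot: [-3.09, 0.128, 2.682]
force: [0.5, 0.5, 0.1]
grip_width: 0.0853
finger_force: 0.0
```

Request:
apply_moves(linear=[[-0.11,-0.13,0.06],[-0.22,-0.26,0.13],[-0.32,-0.39,0.19],[-0.43,-0.52,0.26],[-0.54,-0.65,0.32]], delta_rot=[[0.006,-0.012,0.017],[0.012,-0.023,0.035],[0.018,-0.035,0.052],[0.024,-0.046,0.07],[0.03,-0.058,0.087]])

```text
clock: 2.6
position: [0.5033, 0.1633, 0.2048]
tool_rot: [-3.061, 0.261, 2.505]
force: [1.1, 0.5, -0.3]
grip_width: 0.0855
finger_force: 0.0
```

Request:
apply_moves(linear=[[-0.12,-0.1,0.08],[-0.24,-0.21,0.17],[-0.35,-0.31,0.25],[-0.47,-0.42,0.34],[-0.59,-0.52,0.42]], delta_rot=[[0.006,-0.012,0.017],[0.012,-0.023,0.035],[0.018,-0.035,0.052],[0.024,-0.046,0.07],[0.03,-0.058,0.087]])

```text
clock: 3.02
position: [0.5242, 0.0791, 0.1835]
tool_rot: [-3.057, 0.398, 2.324]
force: [-0.6, 1.4, -0.1]
grip_width: 0.0854
finger_force: 0.0
```

Request:
apply_moves(linear=[[-0.12,-0.08,0.1],[-0.25,-0.15,0.21],[-0.37,-0.23,0.31],[-0.5,-0.3,0.42],[-0.62,-0.38,0.52]], delta_rot=[[0.006,-0.012,0.017],[0.012,-0.023,0.035],[0.018,-0.035,0.052],[0.024,-0.046,0.07],[0.03,-0.058,0.087]])

```text
clock: 3.43
position: [0.5457, -0.005, 0.1627]
tool_rot: [-3.081, 0.532, 2.13]
force: [0.6, -0.9, -0.1]
grip_width: 0.0852
finger_force: 0.0
```

Run:
```python
from plan import *
pp,rr=cur(); print(pp, monitor.observe()['qpos'])
o=H@[0,-.0015,0]
plan(pp,rr,[(gripTCP(.042,.11)+o,RH),(gripTCP(.042,.0)+o,RH)],dmax=.1,rmax=34)
```

```text
[ 0.546 -0.005  0.163] [-0.842  0.569  0.578  2.056  0.434  0.585 -0.167]
  lin [-0.64, -0.25, 0.6] rot [0.028, -0.06, 0.085]
 ->  [ 0.566 -0.092  0.145] [-3.142  0.664  1.92 ]
  lin [0.0, -0.0, 0.55] rot [-0.0, 0.0, -0.0]
  lin [0.0, -0.0, 0.55] rot [-0.0, 0.0, -0.0]
 ->  [ 0.59  -0.156  0.058] [-3.142  0.664  1.92 ]
```

Request:
apply_moves(linear=[[-0.13,-0.05,0.12],[-0.26,-0.1,0.24],[-0.38,-0.15,0.36],[-0.51,-0.2,0.48],[-0.64,-0.25,0.6]], delta_rot=[[0.006,-0.012,0.017],[0.012,-0.024,0.034],[0.018,-0.036,0.051],[0.024,-0.048,0.068],[0.028,-0.06,0.085]])

```text
clock: 3.85
position: [0.5666, -0.0918, 0.1447]
tool_rot: [-3.141, 0.664, 1.92]
force: [0.1, 0.4, -1.0]
grip_width: 0.0854
finger_force: 0.0
```

Request:
apply_moves(linear=[[0,0,0.11],[0,0,0.22],[0,0,0.33],[0,0,0.44],[0,0,0.55]], delta_rot=[[0,0,0],[0,0,0],[0,0,0],[0,0,0],[0,0,0]])

```text
clock: 4.27
position: [0.5779, -0.1231, 0.1005]
tool_rot: [-3.14, 0.662, 1.923]
force: [0.5, 0.3, 0.7]
grip_width: 0.0852
finger_force: 0.0
```

Run:
```python
from plan import *
pp,rr=cur(); print(pp, monitor.observe()['qpos'])
o=H@[0,-.0015,0]
plan(pp,rr,[(gripTCP(.042,.0)+o,RH)],dmax=.1,rmax=34)
snap('top','top1')
p,d,i=load('top1'); c=p[150:280,380:550]; cv2.imwrite('pics/c1.png',cv2.resize(c[:,:,::-1],None,fx=4,fy=4))
```

```text
[ 0.578 -0.123  0.1  ] [-0.734  0.82   0.705  2.052  0.486  0.355 -0.332]
  lin [-0.01, -0.0, 0.55] rot [0.0, -0.0, 0.001]
 ->  [ 0.59  -0.156  0.058] [3.141 0.662 1.92 ]
```

View pics/c1.png

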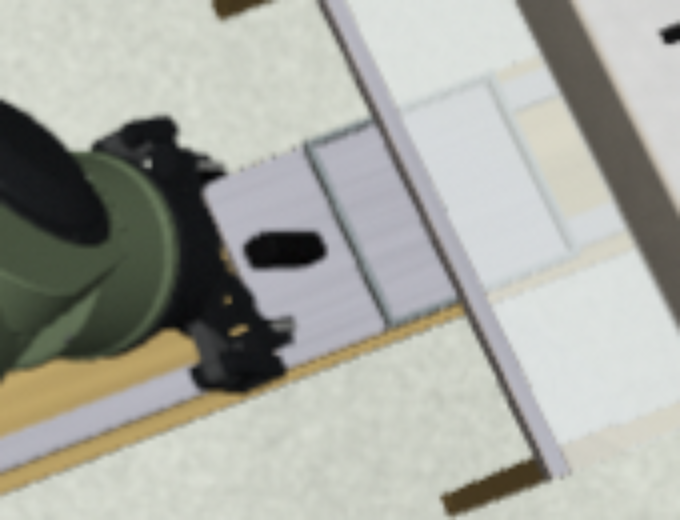

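The crop shows the open fingers straddling the black handle bar (handle at about (285,248), fingers at (150,150) and (240,370)). Advancing and gripping.

Request:
apply_moves(linear=[[0,0,0.11],[0,0,0.22],[0,0,0.33],[0,0,0.44],[0,0,0.55]], delta_rot=[[0,0,0],[0,0,0],[0,0,0],[0,0,0],[0,0,0]])

```text
clock: 4.73
position: [0.5894, -0.1554, 0.0571]
tool_rot: [-3.14, 0.663, 1.922]
force: [-0.3, -0.6, -0.3]
grip_width: 0.0855
finger_force: 0.0
```

Request:
apply_moves(linear=[[0,0,0],[0,0,0],[0,0,0],[0,0,0],[0,0,0]], delta_rot=[[0,0,0],[0,0,0],[0,0,0],[0,0,0],[0,0,0]], gripper=-1, force=50)

```text
clock: 5.15
position: [0.5895, -0.1543, 0.0584]
tool_rot: [-3.141, 0.663, 1.922]
force: [-0.1, 0.7, -0.4]
grip_width: 0.0256
finger_force: 0.0
```

Request:
apply_moves(linear=[[0,0,0],[0,0,0],[0,0,0],[0,0,0],[0,0,0]], delta_rot=[[0,0,0],[0,0,0],[0,0,0],[0,0,0],[0,0,0]])

```text
clock: 5.57
position: [0.5909, -0.1536, 0.0586]
tool_rot: [3.139, 0.663, 1.922]
force: [6.9, 2.6, 3.0]
grip_width: 0.0173
finger_force: 52.1
```

Run:
```python
from plan import *
pp,rr=cur(); print(pp, monitor.observe()['qpos'])
o=pp-gripTCP(.042); print((pp-gripTCP(.042))@H)
plan(pp,rr,[(pp+H@[-.162,0,0],rr)],dmax=.09)
```

```text
[ 0.591 -0.154  0.059] [-0.664  0.922  0.699  2.033  0.497  0.248 -0.347]
[-0.002  0.001  0.001]
  lin [0.64, 0.0, -0.5] rot [0.0, 0.0, 0.0]
  lin [0.64, 0.01, -0.5] rot [0.0, 0.0, 0.0]
 ->  [ 0.536 -0.001  0.059] [3.139 0.663 1.922]
```

Request:
apply_moves(linear=[[0.12,0,-0.1],[0.25,0,-0.2],[0.38,0,-0.3],[0.51,0,-0.4],[0.64,0,-0.5]], delta_rot=[[0,0,0],[0,0,0],[0,0,0],[0,0,0],[0,0,0]])

```text
clock: 5.98
position: [0.5627, -0.0768, 0.0586]
tool_rot: [3.139, 0.663, 1.922]
force: [9.8, 0.8, 1.0]
grip_width: 0.0174
finger_force: 56.5
```

Request:
apply_moves(linear=[[0.12,0,-0.1],[0.24,0,-0.19],[0.36,0,-0.28],[0.48,0,-0.37],[0.55,0,-0.43]], delta_rot=[[0,0,0],[0,0,0],[0,0,0],[0,0,0],[0,0,0]])

```text
clock: 6.4
position: [0.5385, -0.0107, 0.0586]
tool_rot: [3.14, 0.663, 1.922]
force: [8.8, 0.5, -6.1]
grip_width: 0.0173
finger_force: 55.9
```

Request:
apply_moves(linear=[[0.02,0,-0.01],[0.04,0,-0.03],[0.05,0,-0.04],[0.07,0,-0.05],[0.07,0,-0.05]], delta_rot=[[0,0,0],[0,0,0],[0,0,0],[0,0,0],[0,0,0]])

```text
clock: 6.82
position: [0.5371, -0.0072, 0.0589]
tool_rot: [3.139, 0.666, 1.918]
force: [39.1, -37.1, -29.2]
grip_width: 0.0171
finger_force: 54.8
```

Run:
```python
from plan import *
pp,rr=cur(); s=monitor.observe(); print(pp, s['qpos'],'F hood',s['force']@H); print((pp-gripTCP(.042))@H)
```

```text
[ 0.537 -0.007  0.059] [-0.966  0.898  0.676  2.084  0.388  0.403 -0.496] F hood [ 48.189  24.068 -29.216]
[-0.157  0.     0.001]
```

Sledge is at the stop (about 50 N). Relieving the force, then releasing and retreating.

Request:
apply_moves(linear=[[-0.02,0,0.02],[-0.04,0,0.03],[-0.04,0,0.03],[-0.04,0,0.03],[-0.04,0,0.03]], delta_rot=[[0,0,0],[0,0,0],[0,0,0],[0,0,0],[0,0,0]])

```text
clock: 7.23
position: [0.5378, -0.0089, 0.0587]
tool_rot: [3.139, 0.663, 1.921]
force: [8.1, 0.8, 6.8]
grip_width: 0.0174
finger_force: 62.9
```

Request:
apply_moves(linear=[[0,0,0],[0,0,0],[0,0,0],[0,0,0],[0,0,0]], delta_rot=[[0,0,0],[0,0,0],[0,0,0],[0,0,0],[0,0,0]], gripper=1)

```text
clock: 7.65
position: [0.5361, -0.0095, 0.0578]
tool_rot: [-3.14, 0.663, 1.922]
force: [0.4, 0.3, -0.4]
grip_width: 0.0766
finger_force: 0.0
```

Request:
apply_moves(linear=[[0,0,-0.02],[0,0,-0.1],[0,0,-0.3],[0,0,-0.5],[0,0,-0.7]], delta_rot=[[0,0,0],[0,0,0],[0,0,0],[0,0,0],[0,0,0]])

```text
clock: 8.07
position: [0.5209, 0.0315, 0.114]
tool_rot: [-3.14, 0.663, 1.922]
force: [-0.2, 0.5, 0.2]
grip_width: 0.0853
finger_force: 0.0
```

```bash
cat >> plan.py <<'E'
FY=np.deg2rad(-12); FO=np.array([.631,.2213,0])
RF=toolR([0,0,-1],[-np.sin(FY),np.cos(FY),0])
E
python3 - <<'E'
from plan import *
pp,rr=cur(); s=monitor.observe(); print(pp, s['qpos'],s['grip_width'])
plan(pp,rr,[(FO+[0,0,.20],RF),(FO+[0,0,.05],RF)],dmax=.1,rmax=34.5)
W=cloud(*load('top1')[1:]); 
snap('top','top2'); p,d,i=load('top2'); W=cloud(d,i); Q=((W-HO)@H)
m=(Q[...,2]>.028)&(Q[...,2]<.045)&(abs(Q[...,1])<.08)&(Q[...,0]<-.0)&(Q[...,0]>-.25)
q=(Q[m][:,:2]*1000).astype(np.float32); print(cv2.minAreaRect(q),q[:,0].max())
m=(Q[...,2]>.0365)&(Q[...,2]<.045)&(abs(Q[...,1])<.08)&(Q[...,0]<-.005)&(Q[...,0]>-.15)
q=Q[m]; print(len(q),np.percentile(q,[2,98],axis=0),cv2.minAreaRect((q[:,:2]*1000).astype(np.float32)))
E
```

```text
[0.521 0.032 0.114] [-1.055  0.772  0.686  2.074  0.373  0.564 -0.478] 0.08532561455966213
  lin [0.19, 0.56, -0.51] rot [-0.054, 0.096, -0.155]
  lin [0.09, 0.66, -0.42] rot [-0.053, 0.096, -0.154]
  lin [-0.06, 0.71, -0.34] rot [-0.054, 0.097, -0.155]
 ->  [0.631 0.222 0.2  ] [ 3.141 -0.001  2.932]
  lin [-0.0, -0.0, 0.75] rot [0.0, -0.0, -0.0]
  lin [-0.0, -0.0, 0.75] rot [0.0, -0.0, -0.0]
 ->  [0.631 0.222 0.05 ] [ 3.141 -0.001  2.932]
((-107.0009765625, -1.0984573364257812), (186.05894470214844, 120.42825317382812), 0.1561545580625534) -13.928122
347 [[-0.135 -0.061  0.037]
 [-0.015  0.059  0.042]] ((-75.14744567871094, -0.9529571533203125), (120.34579467773438, 121.1231460571289), 89.82521057128906)
```

Request:
apply_moves(linear=[[0.03,0.05,-0.13],[0.07,0.18,-0.25],[0.11,0.32,-0.34],[0.15,0.45,-0.43],[0.19,0.56,-0.51]], delta_rot=[[-0.011,0.019,-0.031],[-0.022,0.038,-0.062],[-0.032,0.058,-0.093],[-0.043,0.077,-0.124],[-0.054,0.096,-0.155]])

```text
clock: 8.53
position: [0.5587, 0.0951, 0.1427]
tool_rot: [-3.058, 0.444, 2.297]
force: [-0.5, 0.0, -0.5]
grip_width: 0.0856
finger_force: 0.0
```

Request:
apply_moves(linear=[[0.02,0.13,-0.08],[0.04,0.26,-0.17],[0.05,0.4,-0.25],[0.07,0.53,-0.34],[0.09,0.66,-0.42]], delta_rot=[[-0.011,0.019,-0.031],[-0.022,0.038,-0.062],[-0.032,0.058,-0.093],[-0.043,0.077,-0.124],[-0.054,0.096,-0.155]])

```text
clock: 8.95
position: [0.5946, 0.1582, 0.1716]
tool_rot: [-3.066, 0.215, 2.62]
force: [0.7, 0.3, -1.3]
grip_width: 0.0854
finger_force: 0.0
```

Request:
apply_moves(linear=[[-0.01,0.14,-0.07],[-0.02,0.28,-0.14],[-0.04,0.43,-0.2],[-0.05,0.57,-0.27],[-0.06,0.71,-0.34]], delta_rot=[[-0.011,0.019,-0.031],[-0.022,0.038,-0.062],[-0.032,0.058,-0.093],[-0.043,0.077,-0.124],[-0.054,0.096,-0.155]])

```text
clock: 9.37
position: [0.6311, 0.2215, 0.2004]
tool_rot: [3.138, 0.0, 2.939]
force: [0.0, -0.1, 0.5]
grip_width: 0.0856
finger_force: 0.0
```

Request:
apply_moves(linear=[[0,0,0],[0,0,0],[0,0,0],[0,0,0],[0,0,0]], delta_rot=[[0,0,0],[0,0,0],[0,0,0],[0,0,0],[0,0,0]])

```text
clock: 9.78
position: [0.6304, 0.2211, 0.1993]
tool_rot: [3.14, 0.002, 2.935]
force: [-0.1, 0.1, 0.6]
grip_width: 0.0854
finger_force: 0.0
```

Run:
```python
from plan import *
pp,rr=cur(); s=monitor.observe(); print(pp, s['qpos'])
p,d,i=snap('wrist','w0')
T=np.array(i['T_tool_cam']); h,w=d.shape; u,v=np.meshgrid(np.arange(w),np.arange(h))
K=np.array([[i['fx'],0,i['cx']],[0,i['fy'],i['cy']],[0,0,1.]])
n=cv2.undistortPoints(np.stack([u,v],-1).reshape(-1,1,2).astype(float),K,np.array(i['D'],float)).reshape(h,w,2)
c=np.dstack([n*d[...,None],d]).reshape(-1,3); t=c@T[:3,:3].T+T[:3,3]; W=(t@rr.T+pp).reshape(h,w,3); W[d==0]=np.nan
F=R.from_euler('z',-12,degrees=True).as_matrix(); Q=(W-FO)@F
val=cv2.cvtColor(p,cv2.COLOR_RGB2HSV)[...,2]
m=(val<100)&(np.abs(Q[...,0])<.09)&(np.abs(Q[...,1])<.06)
for a in np.arange(0.0,.12,.02):
    q=Q[m&(Q[...,2]>a)&(Q[...,2]<a+.02)]
    if len(q)>5: print(a,len(q),np.percentile(q,[1,99],axis=0).ravel(), cv2.minAreaRect((q[:,:2]*1000).astype(np.float32)))
plan(pp,rr,[(FO+[0,0,.20],RF),(FO+[0,0,.05],RF)],dmax=.1,rmax=34.5)
```

```text
[0.63  0.221 0.199] [-0.388  0.621 -0.061  1.508  0.042  1.011  0.905]
0.0 438 [-0.028 -0.06   0.003  0.089  0.031  0.02 ] ((29.204696655273438, -8.106922149658203), (70.74681091308594, 134.2434844970703), 67.02794647216797)
0.02 67 [-0.027 -0.059  0.02   0.086  0.031  0.023] ((29.106769561767578, -11.16513442993164), (63.72187423706055, 125.0970230102539), 66.96932220458984)
0.04 393 [-0.037 -0.018  0.042  0.051  0.025  0.06 ] ((6.188396453857422, 8.129999160766602), (92.47958374023438, 44.987464904785156), 8.208953857421875)
0.06 1237 [-0.033 -0.019  0.06   0.062  0.026  0.077] ((14.04476547241211, 4.043828964233398), (98.62336730957031, 46.082130432128906), 1.3489415645599365)
0.08 1085 [-0.035 -0.01   0.087 -0.009  0.017  0.099] ((-2.9465560913085938, 3.6264076232910156), (65.58098602294922, 33.718502044677734), 4.062063694000244)
0.1 2258 [-0.017 -0.012  0.101  0.025  0.02   0.11 ] ((4.9742584228515625, 3.905331611633301), (47.07161331176758, 33.92753601074219), 1.6533735990524292)
  lin [-0.01, 0.0, -0.01] rot [0.001, 0.001, 0.001]
 ->  [0.631 0.221 0.2  ] [-3.141 -0.     2.933]
  lin [0.0, 0.0, 0.75] rot [-0.0, -0.0, 0.0]
  lin [0.0, 0.0, 0.75] rot [-0.0, -0.0, 0.0]
 ->  [0.631 0.221 0.05 ] [-3.141 -0.     2.933]
```

View pics/w0.png

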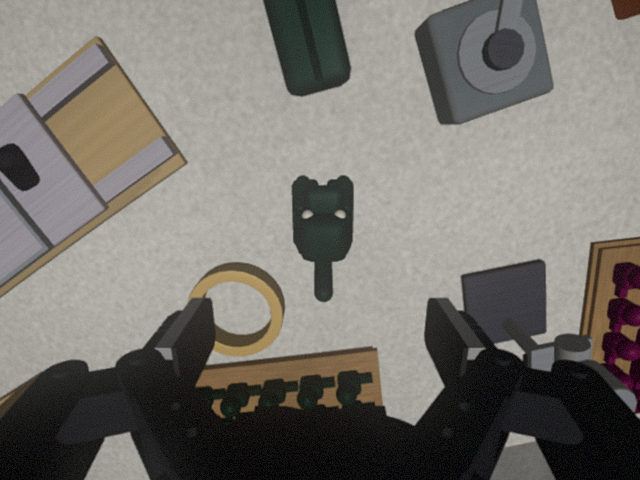

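The wrist view shows the figure at (323,235), square to the fingers, about 3–4 mm off centre and about 1.5° of yaw off. I'll correct both while descending.

```bash
sed -i 's/^FY=.*/FY=np.deg2rad(-10.5); FO=np.array([.6315,.2240,0])/' plan.py
python3 - <<'E'
from plan import *
pp,rr=cur()
plan(pp,rr,[(FO+[0,0,.124],RF),(FO+[0,0,.046],RF)],dmax=.1,rmax=34.5)
E
```

```text
lin [-0.0, 0.03, 0.75] rot [0.001, 0.001, -0.011]
 ->  [0.631 0.224 0.124] [-3.141  0.     2.958]
  lin [-0.0, -0.0, 0.78] rot [-0.0, 0.0, -0.0]
 ->  [0.631 0.224 0.046] [-3.141  0.     2.958]
```

Request:
apply_moves(linear=[[0,0.01,0.15],[0,0.02,0.3],[0,0.03,0.45],[0,0.03,0.6],[0,0.03,0.75]], delta_rot=[[0,0,-0.003],[0,0,-0.006],[0,0,-0.011],[0,0,-0.011],[0,0,-0.011]])

```text
clock: 10.25
position: [0.6315, 0.2243, 0.1237]
tool_rot: [3.14, 0.002, 2.958]
force: [0.2, 0.0, -0.5]
grip_width: 0.0853
finger_force: 0.0
```

Request:
apply_moves(linear=[[0,0,0.16],[0,0,0.32],[0,0,0.48],[0,0,0.64],[0,0,0.78]], delta_rot=[[0,0,0],[0,0,0],[0,0,0],[0,0,0],[0,0,0]])

```text
clock: 10.67
position: [0.6316, 0.2243, 0.0453]
tool_rot: [3.14, 0.002, 2.958]
force: [0.5, 0.6, -0.1]
grip_width: 0.0856
finger_force: 0.0
```

Request:
apply_moves(linear=[[0,0,0],[0,0,0],[0,0,0],[0,0,0],[0,0,0]], delta_rot=[[0,0,0],[0,0,0],[0,0,0],[0,0,0],[0,0,0]], gripper=-0.1, force=30)

```text
clock: 11.08
position: [0.6326, 0.2244, 0.0475]
tool_rot: [3.139, 0.004, 2.958]
force: [-1.5, -0.6, 6.2]
grip_width: 0.0437
finger_force: 33.3
```

Request:
apply_moves(linear=[[0,0,0],[0,0,0],[0,0,0],[0,0,0],[0,0,0]], delta_rot=[[0,0,0],[0,0,0],[0,0,0],[0,0,0],[0,0,0]], gripper=-0.3)

```text
clock: 11.5
position: [0.6326, 0.2244, 0.0475]
tool_rot: [3.139, 0.003, 2.958]
force: [-2.3, -1.5, 7.2]
grip_width: 0.0436
finger_force: 33.5
```

Trunk gripped (43.6 mm). Planning lift and transfer.

Run:
```python
from plan import *
pp,rr=cur(); t=hood(-.0755,-.0005,0); print(t)
up=np.array([0,0,.165])
plan(pp,rr,[(pp*[1,1,0]+up,rr),(t+up,rr),(t+[0,0,.092],rr)],dmax=.1,rmax=34.5)
```

```text
[ 0.572 -0.105  0.   ]
  lin [-0.0, 0.0, -0.59] rot [0.0, 0.0, 0.0]
  lin [-0.0, 0.0, -0.59] rot [0.0, 0.0, 0.0]
 ->  [0.632 0.224 0.165] [3.139 0.003 2.958]
  lin [-0.0, -0.84, -0.0] rot [0.0, 0.0, 0.0]
  lin [-0.0, -0.83, -0.0] rot [0.0, 0.0, 0.0]
  lin [-0.0, -0.84, -0.0] rot [0.0, 0.0, 0.0]
  lin [-0.01, -0.83, -0.0] rot [0.0, 0.0, 0.0]
 ->  [ 0.572 -0.104  0.165] [3.139 0.003 2.958]
  lin [0.01, -0.0, 0.73] rot [0.0, 0.0, 0.0]
 ->  [ 0.571 -0.104  0.092] [3.139 0.003 2.958]
```

Request:
apply_moves(linear=[[0,0,-0.08],[0,0,-0.2],[0,0,-0.33],[0,0,-0.46],[0,0,-0.59]], delta_rot=[[0,0,0],[0,0,0],[0,0,0],[0,0,0],[0,0,0]])

```text
clock: 11.92
position: [0.6321, 0.2242, 0.1073]
tool_rot: [3.139, 0.003, 2.958]
force: [-0.2, -0.9, -1.9]
grip_width: 0.0441
finger_force: 32.6
```

Request:
apply_moves(linear=[[0,0,-0.13],[0,0,-0.26],[0,0,-0.4],[0,0,-0.52],[0,0,-0.59]], delta_rot=[[0,0,0],[0,0,0],[0,0,0],[0,0,0],[0,0,0]])

```text
clock: 12.33
position: [0.6322, 0.2243, 0.1664]
tool_rot: [3.139, 0.004, 2.958]
force: [-0.1, 0.5, -1.3]
grip_width: 0.0437
finger_force: 32.7
```

Request:
apply_moves(linear=[[0,-0.1,0],[0,-0.26,0],[0,-0.44,0],[0,-0.64,0],[0,-0.84,0]], delta_rot=[[0,0,0],[0,0,0],[0,0,0],[0,0,0],[0,0,0]])

```text
clock: 12.75
position: [0.6154, 0.1383, 0.1633]
tool_rot: [3.141, 0.001, 2.957]
force: [0.5, 0.2, -2.3]
grip_width: 0.0435
finger_force: 32.7
```

Request:
apply_moves(linear=[[0,-0.17,0],[0,-0.34,0],[0,-0.5,0],[0,-0.67,0],[0,-0.83,0]], delta_rot=[[0,0,0],[0,0,0],[0,0,0],[0,0,0],[0,0,0]])

```text
clock: 13.17
position: [0.6008, 0.0581, 0.1639]
tool_rot: [3.14, 0.002, 2.958]
force: [-0.2, -0.1, -2.9]
grip_width: 0.0434
finger_force: 32.7
```

Request:
apply_moves(linear=[[0,-0.17,0],[0,-0.34,0],[0,-0.5,0],[0,-0.67,0],[0,-0.84,0]], delta_rot=[[0,0,0],[0,0,0],[0,0,0],[0,0,0],[0,0,0]])

```text
clock: 13.58
position: [0.5854, -0.0242, 0.1638]
tool_rot: [3.14, 0.002, 2.958]
force: [-0.0, 0.3, -1.0]
grip_width: 0.0437
finger_force: 32.7
```

Request:
apply_moves(linear=[[0,-0.2,0],[0,-0.4,0],[0,-0.6,0],[0,-0.74,0],[-0.01,-0.83,0]], delta_rot=[[0,0,0],[0,0,0],[0,0,0],[0,0,0],[0,0,0]])

```text
clock: 14.0
position: [0.5711, -0.1068, 0.1637]
tool_rot: [3.14, 0.002, 2.956]
force: [-0.2, -0.2, -1.7]
grip_width: 0.0435
finger_force: 32.7
```

Request:
apply_moves(linear=[[0,0,0.12],[0,0,0.28],[0,0,0.44],[0,0,0.6],[0,0,0.73]], delta_rot=[[0,0,0],[0,0,0],[0,0,0],[0,0,0],[0,0,0]])

```text
clock: 14.42
position: [0.5717, -0.1028, 0.0886]
tool_rot: [3.139, 0.001, 2.96]
force: [0.4, 0.9, -1.9]
grip_width: 0.0435
finger_force: 32.7
```

Run:
```python
from plan import *
pp,rr=cur(); print(pp,(pp-HO)@H,monitor.observe()['grip_width'],monitor.observe()['qpos'])
snap('side','side3'); snap('top','top3')
a=load('side3')[0][180:330,330:560]; b=load('top3')[0][120:300,330:560]
a=cv2.resize(a,(0,0),fx=2.6,fy=2.6); b=cv2.resize(b,(0,0),fx=1.1,fy=1.1)
c=np.zeros((600,800,3),np.uint8); c[:a.shape[0],:a.shape[1]]=a; c[390:390+b.shape[0],:b.shape[1]]=b; cv2.imwrite('pics/p3.png',c[:,:,::-1])
```

```text
[ 0.572 -0.103  0.089] [-0.077  0.     0.089] 0.04349568052155287 [ 0.118  0.638 -0.058  1.829  0.052  0.675  1.42 ]
```

View pics/p3.png

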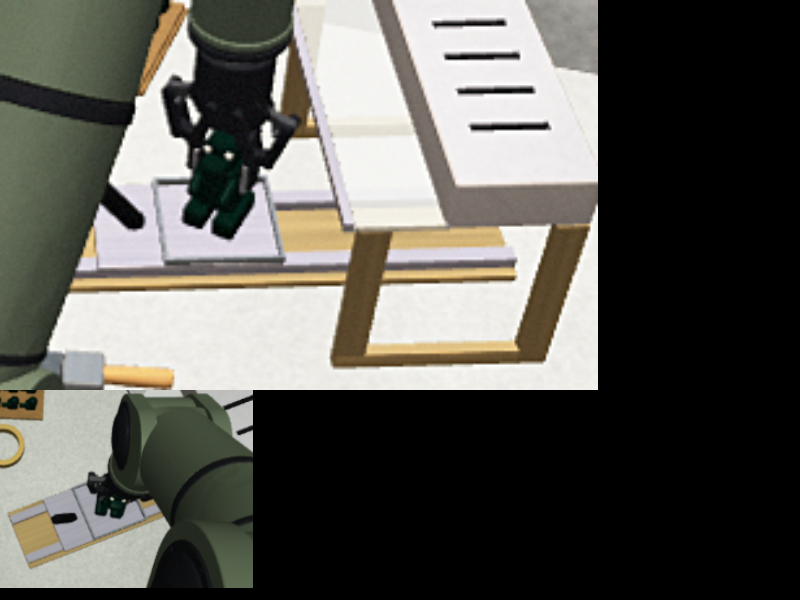

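The figure hangs upright in the fingers over the middle of the tray. Lowering the last centimetre slowly.

Request:
apply_moves(linear=[[0,0,0.03],[0,0,0.06],[0,0,0.09],[0,0,0.1],[0,0,0.1]], delta_rot=[[0,0,0],[0,0,0],[0,0,0],[0,0,0],[0,0,0]])

```text
clock: 14.93
position: [0.572, -0.1043, 0.0808]
tool_rot: [3.14, 0.002, 2.958]
force: [-0.7, -0.2, -0.8]
grip_width: 0.0441
finger_force: 32.6
```

Request:
apply_moves(linear=[[0,0,0],[0,0,0],[0,0,0],[0,0,0],[0,0,0]], delta_rot=[[0,0,0],[0,0,0],[0,0,0],[0,0,0],[0,0,0]])

```text
clock: 15.35
position: [0.572, -0.1044, 0.0808]
tool_rot: [3.14, 0.002, 2.958]
force: [-0.6, -0.3, -1.9]
grip_width: 0.0438
finger_force: 32.6
```

Request:
apply_moves(linear=[[0,0,0.01],[0,0,0.01],[0,0,0.02],[0,0,0.02],[0,0,0.02]], delta_rot=[[0,0,0],[0,0,0],[0,0,0],[0,0,0],[0,0,0]])

```text
clock: 15.77
position: [0.5721, -0.1047, 0.0792]
tool_rot: [3.14, 0.003, 2.958]
force: [-3.2, -1.0, 9.2]
grip_width: 0.0434
finger_force: 31.4
```

Request:
apply_moves(linear=[[0,0,0],[0,0,0],[0,0,0],[0,0,0],[0,0,0]], delta_rot=[[0,0,0],[0,0,0],[0,0,0],[0,0,0],[0,0,0]], gripper=0.8)

```text
clock: 16.18
position: [0.572, -0.1044, 0.0787]
tool_rot: [3.14, 0.002, 2.958]
force: [-0.7, 0.5, 0.2]
grip_width: 0.0767
finger_force: 0.0
```

Request:
apply_moves(linear=[[0,0,-0.05],[0,0,-0.2],[0,0,-0.4],[0,0,-0.6],[0,0,-0.8]], delta_rot=[[0,0,0],[0,0,0],[0,0,0],[0,0,0],[0,0,0]])

```text
clock: 16.6
position: [0.5717, -0.1045, 0.1599]
tool_rot: [3.14, 0.002, 2.958]
force: [-0.3, -0.3, 0.2]
grip_width: 0.0767
finger_force: 0.0
```

Request:
apply_moves(linear=[[0,0.05,-0.15],[0,0.2,-0.25],[0,0.4,-0.3],[0,0.6,-0.3],[0,0.8,-0.3]], delta_rot=[[0,0,0],[0,0,0],[0,0,0],[0,0,0],[0,0,0]], gripper=1)

```text
clock: 17.02
position: [0.5866, -0.0251, 0.1898]
tool_rot: [3.139, 0.003, 2.958]
force: [-0.2, -0.4, -0.1]
grip_width: 0.0855
finger_force: 0.0
```

Run:
```python
from plan import *
pp,rr=cur(); print(pp,(pp-HO)@H)
S=.197; o=H@[0,.0005,0]
# grip point at front stop in my hood frame: TCP measured with zero tension
G=np.array([.5370,-.0085,.0585]); print((G-HO)@H)
plan(pp,rr,[(G-RH[:,2]*.11,RH),(G,RH)],dmax=.1,rmax=34.5)
snap('top','top4'); snap('side','side4')
p,d,i=load('top4'); W=cloud(d,i); Q=(W-HO)@H
v=cv2.cvtColor(p,cv2.COLOR_RGB2HSV)[...,2]
m=(v<90)&(Q[...,0]>-.15)&(Q[...,0]<-.01)&(abs(Q[...,1])<.08)&(Q[...,2]>.04)
for a,b in((.03,.06),(.06,.1),(.1,.12),(.12,.145)):
    q=Q[m&(Q[...,2]>a)&(Q[...,2]<b)]; print(a,len(q),q[:,:2].mean(0) if len(q) else '')
a=load('side4')[0][180:330,330:560]; b=p[120:300,330:560]
a=cv2.resize(a,(0,0),fx=2.6,fy=2.6); b=cv2.resize(b,(0,0),fx=1.1,fy=1.1)
c=np.zeros((600,800,3),np.uint8); c[:a.shape[0],:a.shape[1]]=a; c[390:390+b.shape[0],:b.shape[1]]=b; cv2.imwrite('pics/p4.png',c[:,:,::-1])
```

```text
[ 0.587 -0.025  0.19 ] [-0.145  0.041  0.19 ]
[-0.178 -0.     0.058]
  lin [0.29, 0.22, 0.15] rot [0.055, -0.095, 0.159]
  lin [0.36, 0.12, 0.06] rot [0.055, -0.096, 0.158]
  lin [0.39, -0.01, -0.02] rot [0.056, -0.096, 0.159]
 ->  [0.514 0.055 0.145] [-3.141  0.664  1.92 ]
  lin [0.0, 0.0, 0.55] rot [-0.0, 0.0, 0.0]
  lin [0.0, 0.0, 0.55] rot [-0.0, 0.0, 0.0]
 ->  [ 0.537 -0.009  0.059] [-3.141  0.664  1.92 ]
0.03 163 [-0.091 -0.001]
0.06 100 [-0.097 -0.012]
0.1 74 [-0.092  0.001]
0.12 85 [-0.093 -0.018]
```

View pics/p4.png

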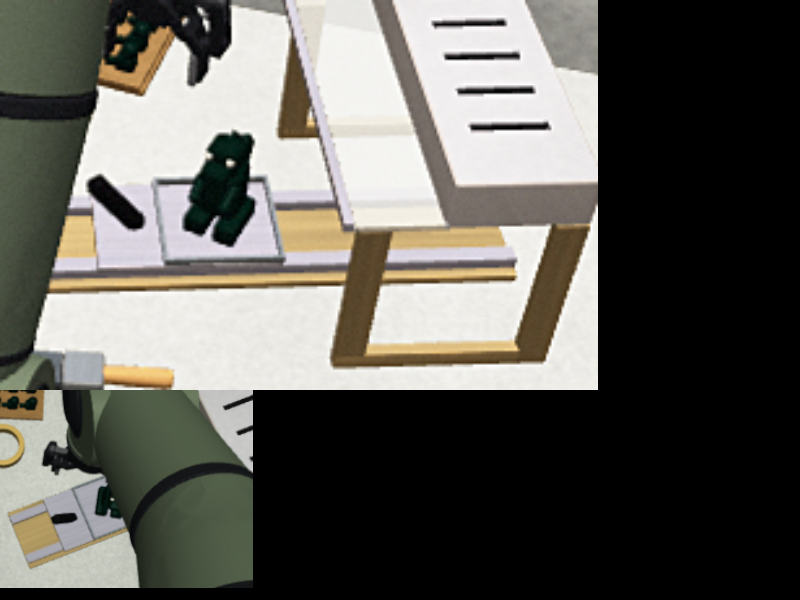

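The figure stands flat in the tray's middle, at (222,195) in the crop. Back to the handle.

Request:
apply_moves(linear=[[0.06,0.04,0.02],[0.12,0.09,0.05],[0.17,0.13,0.08],[0.23,0.18,0.11],[0.29,0.22,0.15]], delta_rot=[[0.011,-0.019,0.032],[0.022,-0.038,0.064],[0.033,-0.057,0.095],[0.044,-0.076,0.127],[0.055,-0.095,0.159]])

```text
clock: 17.53
position: [0.5617, 0.0007, 0.1744]
tool_rot: [-3.064, 0.218, 2.628]
force: [1.1, -0.2, -0.1]
grip_width: 0.0854
finger_force: 0.0
```

Request:
apply_moves(linear=[[0.07,0.02,0.01],[0.14,0.05,0.02],[0.22,0.07,0.03],[0.29,0.1,0.05],[0.36,0.12,0.06]], delta_rot=[[0.011,-0.019,0.032],[0.022,-0.038,0.064],[0.033,-0.057,0.095],[0.044,-0.076,0.127],[0.055,-0.096,0.158]])

```text
clock: 17.95
position: [0.5379, 0.0274, 0.1599]
tool_rot: [-3.057, 0.448, 2.297]
force: [0.3, 1.1, -0.8]
grip_width: 0.0852
finger_force: 0.0
```

Request:
apply_moves(linear=[[0.08,0,0],[0.16,0,-0.01],[0.24,0,-0.01],[0.32,-0.01,-0.02],[0.39,-0.01,-0.02]], delta_rot=[[0.011,-0.019,0.032],[0.022,-0.038,0.064],[0.033,-0.057,0.095],[0.044,-0.076,0.127],[0.056,-0.096,0.159]])

```text
clock: 18.37
position: [0.513, 0.0541, 0.1448]
tool_rot: [3.141, 0.666, 1.917]
force: [-0.7, 0.4, -0.2]
grip_width: 0.0855
finger_force: 0.0
```

Run:
```python
from plan import *
pp,rr=cur(); print(pp,monitor.observe()['qpos'])
G=np.array([.5370,-.0085,.0585])
plan(pp,rr,[(G,RH)],dmax=.1,rmax=34.5)
```

```text
[0.513 0.054 0.145] [-1.08   0.693  0.648  2.053  0.418  0.679 -0.53 ]
  lin [0.0, 0.01, 0.55] rot [-0.0, 0.001, -0.001]
  lin [0.0, 0.0, 0.54] rot [-0.001, 0.0, -0.0]
 ->  [ 0.537 -0.009  0.059] [3.141 0.664 1.919]
```

Request:
apply_moves(linear=[[0,0.01,0.11],[0,0.01,0.22],[0,0.01,0.33],[0,0.01,0.44],[0,0.01,0.55]], delta_rot=[[0,0,0],[0,0,0],[0,0,0],[0,0,0],[0,0,0]])

```text
clock: 18.78
position: [0.526, 0.0219, 0.1009]
tool_rot: [-3.139, 0.664, 1.921]
force: [0.7, 0.1, -0.1]
grip_width: 0.085
finger_force: 0.0
```

Request:
apply_moves(linear=[[0,0,0.11],[0,0,0.22],[0,0,0.33],[0,0,0.44],[0,0,0.54]], delta_rot=[[0,0,0],[0,0,0],[0,0,0],[0,0,0],[0,0,0]])

```text
clock: 19.2
position: [0.5373, -0.0096, 0.0583]
tool_rot: [-3.139, 0.664, 1.921]
force: [-0.7, 0.1, 0.0]
grip_width: 0.0853
finger_force: 0.0
```

Request:
apply_moves(linear=[[0,0,0],[0,0,0],[0,0,0],[0,0,0],[0,0,0]], delta_rot=[[0,0,0],[0,0,0],[0,0,0],[0,0,0],[0,0,0]], gripper=-0.4, force=40)

```text
clock: 19.62
position: [0.5373, -0.0085, 0.0589]
tool_rot: [-3.14, 0.664, 1.921]
force: [-0.2, -0.1, -0.8]
grip_width: 0.0266
finger_force: 0.0
```

Request:
apply_moves(linear=[[0,0,0],[0,0,0],[0,0,0],[0,0,0],[0,0,0]], delta_rot=[[0,0,0],[0,0,0],[0,0,0],[0,0,0],[0,0,0]], gripper=-1)

```text
clock: 20.03
position: [0.5377, -0.0085, 0.059]
tool_rot: [-3.141, 0.664, 1.921]
force: [1.0, 3.2, 6.6]
grip_width: 0.0173
finger_force: 40.8
```

Run:
```python
from plan import *
pp,rr=cur(); print(pp,(pp-HO)@H,monitor.observe()['qpos'],monitor.observe()['force'])
plan(pp,rr,[(pp+H@[.065,0,0],rr)]*1,dmax=.1,rmax=34.5)
```

```text
[ 0.538 -0.008  0.059] [-0.177  0.     0.059] [-0.938  0.88   0.639  2.081  0.455  0.42  -0.552] [0.969 3.174 6.636]
  lin [-0.51, -0.0, 0.4] rot [0.0, 0.0, 0.0]
 ->  [ 0.56  -0.069  0.059] [-3.141  0.664  1.921]
```

Request:
apply_moves(linear=[[-0.05,0,0.04],[-0.13,0,0.1],[-0.24,0,0.19],[-0.35,0,0.28],[-0.47,0,0.37]], delta_rot=[[0,0,0],[0,0,0],[0,0,0],[0,0,0],[0,0,0]])

```text
clock: 20.45
position: [0.5585, -0.0653, 0.059]
tool_rot: [-3.141, 0.664, 1.921]
force: [2.7, 4.4, 5.8]
grip_width: 0.0177
finger_force: 40.8
```

Request:
apply_moves(linear=[[-0.11,0,0.09],[-0.22,0,0.17],[-0.33,0,0.26],[-0.43,0,0.34],[-0.51,0,0.4]], delta_rot=[[0,0,0],[0,0,0],[0,0,0],[0,0,0],[0,0,0]])

```text
clock: 20.87
position: [0.581, -0.1266, 0.059]
tool_rot: [3.141, 0.664, 1.92]
force: [3.0, 3.8, 7.6]
grip_width: 0.0173
finger_force: 41.0
```

Run:
```python
from plan import *
pp,rr=cur(); print(pp,(pp-HO)@H,monitor.observe()['qpos'],monitor.observe()['force']@H)
print((gripTCP(0)-HO)@H)
```

```text
[ 0.581 -0.127  0.059] [-0.052  0.001  0.059] [-0.707  0.905  0.675  2.049  0.547  0.287 -0.439] [-2.556  4.162  7.582]
[0.021 0.    0.058]
```

Request:
apply_moves(linear=[[-0.08,0,0.06],[-0.18,0,0.14],[-0.28,0,0.22],[-0.38,0,0.3],[-0.45,0,0.35]], delta_rot=[[0,0,0],[0,0,0],[0,0,0],[0,0,0],[0,0,0]])

```text
clock: 21.28
position: [0.6006, -0.18, 0.059]
tool_rot: [3.141, 0.664, 1.921]
force: [4.6, 4.2, 3.5]
grip_width: 0.0177
finger_force: 40.8
```

Run:
```python
from plan import *
pp,rr=cur(); print(pp,(pp-HO)@H,monitor.observe()['qpos'],monitor.observe()['force']@H)
```

```text
[ 0.601 -0.18   0.059] [0.005 0.001 0.059] [-0.591  0.914  0.672  2.008  0.584  0.25  -0.385] [-2.392  5.77   3.52 ]
```

18 mm left; easing in to the rear stop.

Request:
apply_moves(linear=[[-0.03,0,0.02],[-0.06,0,0.05],[-0.09,0,0.07],[-0.12,0,0.09],[-0.13,0,0.1]], delta_rot=[[0,0,0],[0,0,0],[0,0,0],[0,0,0],[0,0,0]])

```text
clock: 21.7
position: [0.606, -0.1947, 0.059]
tool_rot: [3.141, 0.664, 1.921]
force: [2.9, 4.8, 7.2]
grip_width: 0.0178
finger_force: 41.7
```

Request:
apply_moves(linear=[[-0.01,0,0.01],[-0.02,0,0.01],[-0.03,0,0.02],[-0.03,0,0.02],[-0.03,0,0.02]], delta_rot=[[0,0,0],[0,0,0],[0,0,0],[0,0,0],[0,0,0]])

```text
clock: 22.12
position: [0.6063, -0.1952, 0.0587]
tool_rot: [-3.141, 0.661, 1.923]
force: [-20.0, 36.0, 29.8]
grip_width: 0.0177
finger_force: 47.6
```

Run:
```python
from plan import *
pp,rr=cur(); print(pp,(pp-HO)@H,monitor.observe()['qpos'],monitor.observe()['force']@H)
```

```text
[ 0.606 -0.195  0.059] [0.022 0.001 0.059] [-0.554  0.914  0.664  1.993  0.595  0.243 -0.366] [-40.649  -6.437  29.802]
```

Sledge is home against the stop. Relieving, releasing and retreating.

Request:
apply_moves(linear=[[0.01,0,-0.01],[0.02,0,-0.02],[0.02,0,-0.02],[0.02,0,-0.02],[0.02,0,-0.02]], delta_rot=[[0,0,0],[0,0,0],[0,0,0],[0,0,0],[0,0,0]])

```text
clock: 22.53
position: [0.6059, -0.1945, 0.0588]
tool_rot: [-3.141, 0.663, 1.922]
force: [3.3, 3.8, -5.5]
grip_width: 0.0177
finger_force: 40.4
```

Request:
apply_moves(linear=[[0,0,0],[0,0,0],[0,0,0],[0,0,0],[0,0,0]], delta_rot=[[0,0,0],[0,0,0],[0,0,0],[0,0,0],[0,0,0]], gripper=1)

```text
clock: 22.95
position: [0.6049, -0.196, 0.0593]
tool_rot: [-3.139, 0.664, 1.921]
force: [0.5, -0.7, 1.2]
grip_width: 0.0767
finger_force: 0.0
```

Request:
apply_moves(linear=[[0,0,-0.05],[0,0,-0.2],[0,0,-0.4],[0,0,-0.6],[0,0,-0.8]], delta_rot=[[0,0,0],[0,0,0],[0,0,0],[0,0,0],[0,0,0]])

```text
clock: 23.37
position: [0.5878, -0.149, 0.1231]
tool_rot: [-3.139, 0.664, 1.921]
force: [0.4, 0.2, 0.1]
grip_width: 0.0853
finger_force: 0.0
```

Request:
apply_moves(linear=[[0,0,-0.1],[0,0,-0.2],[0,0,-0.3],[0,0,-0.4],[0,0,-0.5]], delta_rot=[[0,0,0],[0,0,0],[0,0,0],[0,0,0],[0,0,0]])

```text
clock: 23.78
position: [0.5775, -0.1203, 0.1621]
tool_rot: [-3.139, 0.664, 1.921]
force: [-0.1, -0.4, -0.0]
grip_width: 0.0856
finger_force: 0.0
```

Run:
```python
from plan import *
pp,rr=cur(); print(pp,monitor.observe()['qpos'])
RL=toolR([0,0,-1],[.9936,.113,0])
plan(pp,rr,[(np.array([.454,.440,.20]),RL),(np.array([.454,.440,.078]),RL)],dmax=.1,rmax=34)
snap('side','side5'); snap('top','top5')
a=load('side5')[0][180:330,400:560]; b=load('top5')[0][120:290,400:600]
a=cv2.resize(a,(0,0),fx=2.4,fy=2.4); b=cv2.resize(b,(0,0),fx=2,fy=2)
c=np.zeros((400,800,3),np.uint8); c[:a.shape[0],:a.shape[1]]=a; c[:b.shape[0],395:395+b.shape[1]]=b; cv2.imwrite('pics/p5.png',c[:,:,::-1])
```

```text
[ 0.578 -0.12   0.162] [-0.721  0.669  0.663  2.028  0.56   0.513 -0.329]
  lin [0.71, 0.13, -0.63] rot [0.006, 0.053, 0.018]
  lin [0.78, 0.09, -0.56] rot [0.006, 0.052, 0.018]
  lin [0.83, 0.05, -0.46] rot [0.006, 0.053, 0.018]
  lin [0.88, 0.01, -0.38] rot [0.006, 0.052, 0.018]
  lin [0.92, -0.02, -0.27] rot [0.006, 0.053, 0.018]
  lin [0.94, -0.06, -0.17] rot [0.006, 0.053, 0.019]
 ->  [0.454 0.44  0.2  ] [ 3.141 -0.001  1.683]
  lin [0.0, -0.0, 0.61] rot [0.0, -0.0, -0.0]
  lin [0.0, -0.0, 0.61] rot [0.0, -0.0, -0.0]
 ->  [0.454 0.44  0.078] [ 3.141 -0.001  1.683]
```

View pics/p5.png

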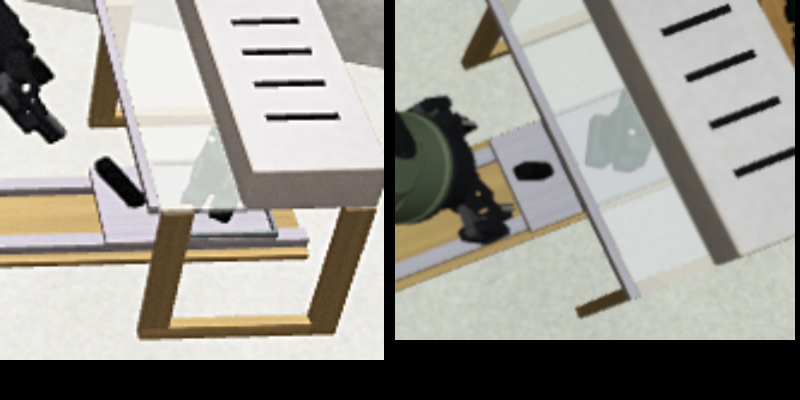

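The figure stands under the visor and the sledge is home, with the handle at (533,170) just at the lip. On to the lever.

Request:
apply_moves(linear=[[0.1,0.03,-0.13],[0.25,0.05,-0.26],[0.4,0.08,-0.38],[0.55,0.1,-0.5],[0.71,0.13,-0.63]], delta_rot=[[0.001,0.011,0.004],[0.002,0.021,0.007],[0.004,0.032,0.011],[0.005,0.042,0.014],[0.006,0.053,0.018]], gripper=-1)

```text
clock: 24.3
position: [0.5573, -0.0267, 0.1672]
tool_rot: [3.131, 0.552, 1.875]
force: [0.8, -0.8, -0.5]
grip_width: 0.0255
finger_force: 0.0
```

Request:
apply_moves(linear=[[0.16,0.02,-0.11],[0.31,0.04,-0.22],[0.47,0.05,-0.34],[0.62,0.07,-0.45],[0.78,0.09,-0.56]], delta_rot=[[0.001,0.011,0.004],[0.002,0.021,0.007],[0.004,0.032,0.011],[0.005,0.042,0.014],[0.006,0.052,0.018]])

```text
clock: 24.72
position: [0.5367, 0.0674, 0.1741]
tool_rot: [3.124, 0.443, 1.834]
force: [0.4, -0.5, 0.6]
grip_width: 0.0001
finger_force: 0.0
```

Request:
apply_moves(linear=[[0.17,0.01,-0.09],[0.33,0.02,-0.18],[0.5,0.03,-0.28],[0.66,0.04,-0.37],[0.83,0.05,-0.46]], delta_rot=[[0.001,0.011,0.004],[0.002,0.021,0.007],[0.004,0.032,0.011],[0.005,0.042,0.014],[0.006,0.053,0.018]])

```text
clock: 25.13
position: [0.516, 0.1605, 0.1803]
tool_rot: [3.122, 0.33, 1.796]
force: [0.5, -0.4, -0.4]
grip_width: -0.0001
finger_force: 0.0
```

Request:
apply_moves(linear=[[0.18,0,-0.08],[0.35,0,-0.15],[0.53,0.01,-0.23],[0.7,0.01,-0.3],[0.88,0.01,-0.38]], delta_rot=[[0.001,0.011,0.004],[0.002,0.021,0.007],[0.004,0.032,0.011],[0.005,0.042,0.014],[0.006,0.052,0.018]])

```text
clock: 25.55
position: [0.4946, 0.2541, 0.1876]
tool_rot: [3.124, 0.22, 1.758]
force: [0.4, -0.5, 0.2]
grip_width: -0.0
finger_force: 0.0
```

Request:
apply_moves(linear=[[0.18,0,-0.05],[0.37,-0.01,-0.11],[0.55,-0.01,-0.16],[0.74,-0.02,-0.22],[0.92,-0.02,-0.27]], delta_rot=[[0.001,0.011,0.004],[0.002,0.021,0.007],[0.004,0.032,0.011],[0.005,0.042,0.014],[0.006,0.053,0.018]])

```text
clock: 25.97
position: [0.4741, 0.3483, 0.1938]
tool_rot: [3.131, 0.108, 1.722]
force: [-0.9, -0.1, -0.0]
grip_width: 0.0
finger_force: 0.0
```

Request:
apply_moves(linear=[[0.2,-0.01,-0.03],[0.4,-0.02,-0.07],[0.6,-0.04,-0.1],[0.8,-0.05,-0.14],[0.94,-0.06,-0.17]], delta_rot=[[0.001,0.011,0.004],[0.002,0.021,0.007],[0.004,0.032,0.011],[0.005,0.042,0.014],[0.006,0.053,0.019]])

```text
clock: 26.38
position: [0.4532, 0.4424, 0.2002]
tool_rot: [3.141, -0.004, 1.684]
force: [-0.7, -0.2, -0.5]
grip_width: -0.0002
finger_force: 0.0
```

Run:
```python
from plan import *
pp,rr=cur(); print(pp,monitor.observe()['qpos'],monitor.observe()['grip_width'])
RL=toolR([0,0,-1],[.9936,.113,0])
a,b=plan(pp,rr,[(np.array([.454,.440,.125]),RL),(np.array([.454,.440,.078]),RL)],dmax=.1,rmax=34)
for w in ([.4545,.410,.078],[.4525,.385,.078],[.4555,.367,.078],[.4635,.348,.078]): a,b=plan(a,b,[(np.array(w),RL)])
```

```text
[0.453 0.442 0.2  ] [-1.024  0.579  0.239  1.62  -0.162  0.96  -0.616] -0.0002496546849916593
  lin [-0.03, 0.01, 0.75] rot [0.0, -0.002, 0.0]
 ->  [0.454 0.44  0.125] [3.141 0.001 1.684]
  lin [0.0, -0.0, 0.47] rot [0.0, 0.0, 0.0]
 ->  [0.455 0.44  0.078] [3.141 0.001 1.684]
  lin [-0.3, -0.03, 0.0] rot [0.0, 0.0, 0.0]
 ->  [0.455 0.41  0.078] [3.141 0.001 1.684]
  lin [-0.24, -0.05, 0.0] rot [0.0, 0.0, 0.0]
 ->  [0.453 0.385 0.078] [3.141 0.001 1.684]
  lin [-0.18, 0.01, 0.0] rot [0.0, 0.0, 0.0]
 ->  [0.456 0.367 0.078] [3.141 0.001 1.684]
  lin [-0.2, 0.06, 0.0] rot [0.0, 0.0, 0.0]
 ->  [0.464 0.348 0.078] [3.141 0.001 1.684]
```

Request:
apply_moves(linear=[[-0.01,0,0.2],[-0.02,0.01,0.4],[-0.03,0.01,0.6],[-0.03,0.01,0.75],[-0.03,0.01,0.75]], delta_rot=[[0,0,0],[0,0,0],[0,0,0],[0,0,0],[0,0,0]])

```text
clock: 26.8
position: [0.4544, 0.4361, 0.1223]
tool_rot: [-3.139, 0.001, 1.683]
force: [-0.2, -0.8, 0.8]
grip_width: -0.0001
finger_force: 0.0
```

Request:
apply_moves(linear=[[0,0,0.1],[0,0,0.2],[0,0,0.3],[0,0,0.4],[0,0,0.47]], delta_rot=[[0,0,0],[0,0,0],[0,0,0],[0,0,0],[0,0,0]])

```text
clock: 27.22
position: [0.4554, 0.4366, 0.077]
tool_rot: [3.141, -0.001, 1.684]
force: [-0.7, 0.4, -0.1]
grip_width: -0.0002
finger_force: 0.0
```

Request:
apply_moves(linear=[[-0.06,-0.01,0],[-0.12,-0.01,0],[-0.18,-0.02,0],[-0.24,-0.03,0],[-0.3,-0.03,0]], delta_rot=[[0,0,0],[0,0,0],[0,0,0],[0,0,0],[0,0,0]])

```text
clock: 27.63
position: [0.4554, 0.4066, 0.0787]
tool_rot: [3.141, -0.002, 1.684]
force: [-3.3, 3.8, 1.4]
grip_width: -0.0001
finger_force: 2.1
```

Request:
apply_moves(linear=[[-0.05,-0.01,0],[-0.1,-0.02,0],[-0.15,-0.03,0],[-0.2,-0.04,0],[-0.24,-0.05,0]], delta_rot=[[0,0,0],[0,0,0],[0,0,0],[0,0,0],[0,0,0]])

```text
clock: 28.05
position: [0.4545, 0.3817, 0.0785]
tool_rot: [3.139, -0.001, 1.683]
force: [3.2, 4.9, 1.6]
grip_width: -0.0003
finger_force: 1.9
```

Request:
apply_moves(linear=[[-0.04,0,0],[-0.08,0,0],[-0.12,0.01,0],[-0.16,0.01,0],[-0.18,0.01,0]], delta_rot=[[0,0,0],[0,0,0],[0,0,0],[0,0,0],[0,0,0]])

```text
clock: 28.47
position: [0.4575, 0.3641, 0.0783]
tool_rot: [3.139, -0.001, 1.683]
force: [4.5, 7.2, 0.8]
grip_width: -0.0002
finger_force: 3.1
```

Request:
apply_moves(linear=[[-0.04,0.01,0],[-0.08,0.02,0],[-0.11,0.04,0],[-0.13,0.05,0],[-0.13,0.05,0]], delta_rot=[[0,0,0],[0,0,0],[0,0,0],[0,0,0],[0,0,0]])

```text
clock: 28.88
position: [0.4623, 0.3538, 0.0782]
tool_rot: [3.141, -0.004, 1.685]
force: [-5.0, 13.0, 4.8]
grip_width: 0.0001
finger_force: 6.8
```

Request:
apply_moves(linear=[[-0.02,0,0],[-0.03,0.01,0],[-0.04,0.01,0],[-0.04,0.01,0],[-0.04,0.01,0]], delta_rot=[[0,0,0],[0,0,0],[0,0,0],[0,0,0],[0,0,0]])

```text
clock: 29.3
position: [0.4627, 0.3531, 0.0783]
tool_rot: [3.141, -0.007, 1.688]
force: [-10.6, 29.5, 0.5]
grip_width: -0.0001
finger_force: 15.1
```

Run:
```python
from plan import *
snap('top','top6'); p,d,i=load('top6'); W=cloud(d,i)
c=p[200:300,180:260]; cv2.imwrite('pics/p6.png',cv2.resize(c[:,:,::-1],None,fx=5,fy=5))
```

```text
(no output)
```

View pics/p6.png

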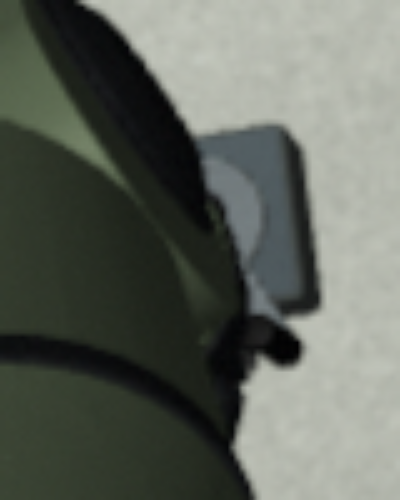

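The lever is at its stop: the force rose to 30 N with no further travel. Easing back so the lever returns, then lifting clear.

Request:
apply_moves(linear=[[0.08,0,0],[0.18,-0.01,0],[0.28,-0.02,0],[0.38,-0.02,0],[0.48,-0.02,0]], delta_rot=[[0,0,0],[0,0,0],[0,0,0],[0,0,0],[0,0,0]])

```text
clock: 29.77
position: [0.4573, 0.3964, 0.078]
tool_rot: [3.141, -0.001, 1.684]
force: [1.0, 3.2, -1.3]
grip_width: -0.0002
finger_force: 1.1
```

Request:
apply_moves(linear=[[0.1,0,0],[0.2,0,0],[0.3,0,0],[0.4,0,0],[0.48,0,0]], delta_rot=[[0,0,0],[0,0,0],[0,0,0],[0,0,0],[0,0,0]])

```text
clock: 30.18
position: [0.4515, 0.4443, 0.078]
tool_rot: [3.141, -0.001, 1.684]
force: [-0.3, 0.7, 1.0]
grip_width: -0.0001
finger_force: 0.0
```

Request:
apply_moves(linear=[[0,0,-0.2],[0,0,-0.4],[0,0,-0.6],[0,0,-0.8],[0,0,-1]], delta_rot=[[0,0,0],[0,0,0],[0,0,0],[0,0,0],[0,0,0]])

```text
clock: 30.6
position: [0.4516, 0.4433, 0.1791]
tool_rot: [3.141, -0.0, 1.683]
force: [0.3, -0.6, -0.9]
grip_width: -0.0002
finger_force: 0.0
```

Request:
apply_moves(linear=[[0.2,0,0],[0.4,0,0],[0.6,0,0],[0.8,0,0],[0.9,0,0]], delta_rot=[[0,0,0],[0,0,0],[0,0,0],[0,0,0],[0,0,0]])

```text
clock: 31.02
position: [0.4405, 0.5351, 0.178]
tool_rot: [3.141, -0.001, 1.685]
force: [0.5, 0.2, -0.2]
grip_width: 0.0001
finger_force: 0.0
```

Run:
```python
from plan import *
snap('top','top7'); p,d,i=load('top7'); W=cloud(d,i)
v=cv2.cvtColor(p,cv2.COLOR_RGB2HSV)[...,2]
m=np.zeros(d.shape,bool); m[250:290,190:250]=1
q=W[m&(W[...,2]>.1)&(W[...,2]<.12)&(v<60)]; print('post',len(q),q.mean(0))
Q=(W-HO)@H; m=(v<60)&(Q[...,2]>.085)&(Q[...,2]<.11)&(abs(Q[...,1])<.012)&(Q[...,0]<.0)&(Q[...,0]>-.1); q=Q[m]; print('handle top',len(q),q.min(0),q.max(0))
s=monitor.observe(); print(s['position'],s['force'],s['clock'])
c=p[130:310,180:600]; cv2.imwrite('pics/p7.png',cv2.resize(c[:,:,::-1],None,fx=1.9,fy=1.9))
```

```text
post 48 [0.458 0.398 0.111]
handle top 50 [-0.013 -0.01   0.086] [-0.     0.008  0.099]
[0.44  0.536 0.178] [-1.709  0.803 -0.31 ] 31.0667
```

View pics/p7.png

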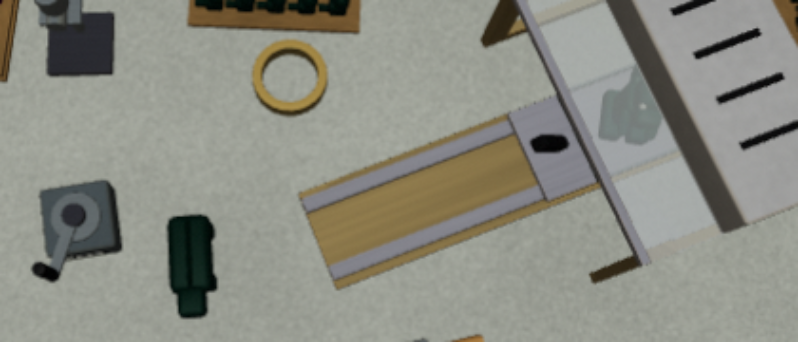

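The lever is back at rest (post where it started), the sledge is home with the figure standing under the visor, and the other objects in view are in place. Handing in.

```bash
python3 -c "
from workcell import workorder
print(workorder.job_done())"
```

```text
the job is handed in; nothing more can be done
None
```

The job is done and handed in at about 31 s on the robot's clock: the sledge is home with the figure standing in the tray, and the lever went to its stop and sprang back; no verdict was returned.

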